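Lock the soldering stand's strap with its hairpin clip

ROBOT

A 6-joint arm with a two-finger parallel gripper is mounted at the origin on the work surface. World frame = base frame: x ahead of the robot, y to its left, z up, the work surface at z = 0. Lengths are in m, angles in rad, forces in N, time in s.
With the tool pointing down it reaches from about 0.25 to 0.775 m from the base axis. Payload 4 kg.
Tool frame: the origin (TCP) lies midway between the tips of the shut fingers; the grasp point (between the pads) lies grip_point_offset behind it (grip_point_offset is the distance from the TCP to the grasp point, in m); z points along the fingers, y is the line along which they close (so a half turn about z gives the same grasp; the last joint's range is limited). The gripper opens to 94 mm and grips with 3 to 60 N. Pads are 16 mm wide; open, the fingers measure 119 mm over their backs; the gripper's body (75 mm by 177 mm) begins 78 mm behind the grasp point.
Start: joints at [-1.28, 0.087, 1.371, -0, 1.684, -0.103], TCP at [0.211, -0.508, 0.206] pointing down, gripper open.
Joint ranges: [-3.1, 3.1], [-0.76, 2.03], [0.27, 2.55], [-1.08, 4.22], [0.17, 2.65], [-2.57, 2.57]. Speed limits (rad/s): [2.79, 2.79, 3.14, 3.14, 3.14, 3.14].

INTERFACE

Orientations are given as [roll, pitch, yaw] about the fixed x, y, z axes, in that order (R = Rz(yaw) Ry(pitch) Rx(roll)).
In Python, from bench import * gives the robot as it stands. The module is installed in compiled form; this text tells all that it offers.
- The arm moves only by the tool apply_moves, never from a script. Its argument "commands" is a list of rows, each a list of 7 numbers: the turn, a rotation vector about the world's x, y, z in rad, then the shift along the world's x, y, z in m, then the opening in per cent of the stroke, from 0 (shut) to 100 (fully open). In form: [[ax, ay, az, x, y, z, jaw], ...]. A call has exactly 5 rows; each row is the pose to reach, as a shift and turn from the pose commanded when the call began; what a row does not reach only later rows make up. A row lasts 1/10 s, in which the tool goes at most 50 mm and 8.59 degrees, less where a joint would pass 70% of its speed; a pose out of reach is approached as far as the arm can. A call with a gripper value outside its range is refused whole. The fingers move at their own pace and stop on an object; the grip force is fixed at half the most. Time passes only in rows, so rows that repeat a pose let the fingers close, or fill a call up. It gives the time, the measured TCP pose, the force, the opening and the grip force at its end, in the units of the state.
- get_obs(): the state, without advancing time (a new reading comes with each control period).
- snapshot(name): name is "scene" or "top" or "wrist"; returns a dict with "pixels" (384x512x3 uint8, red, green, blue), "vertical_fov" (degrees; the focal length in pixels is half the picture's height over the tangent of half this angle, whatever the lens; pixels are square), "cx", "cy" (the principal point, pixels), "rvec" (rotation vector, rad) and "tvec" (3), from world to camera coordinates, as OpenCV has them. Camera axes: x right, y down, z forward; pixel columns grow to the right and rows downward; lengths in m; the calibration is good to about 2 mm. A picture is of the moment at which its call begins. There is no depth.
- close_job(): hands the job in; it is judged then, once.
Trained networks look in the newest picture that a camera, given by its name, has taken for a name from the list of things; names that differ only in an ending like _2 or _b are one class to them, and where a whole thing is asked for, a point or a joint stands for the part that bears it (a point fixed in the world has none). Each returns a list of dicts, best first, with "score" (0 to 1); they miss things now and then, are a little off and sometimes report something else, mostly with a low value. They report only what shows in the picture. A call takes as long as a camera call. They do not tell look-alikes from the thing itself.
- masks_of(camera, query): "mask" (384x512 bool, what is visible of it) and "extent" ([left, top, right, bottom] in pixels, round what is visible of it).
- place_of(camera, query): "pixel" ([column, row] in pixels: a listed point, or the origin of a listed thing).
The state is a dict: "time": time; "joint_positions": joint angles; "qvel": joint speeds; "joint_torque": joint torques, N m; "tool_pos": TCP position; "ee_rot": TCP orientation; "wrist_force": force on the tool from outside, world axes, zero at the start; "wrist_torque": the same for the moment, N m; "width": finger opening in m; "finger_force": force on a finger pad.
Only numpy, scipy, OpenCV 4.12 (cv2) and the standard library are available. Lean on these libraries where they do the work, as an engineer would, in place of code of your own. Each camera call takes 0.05 s, during which the arm holds its last target. There are 200 camera calls.

TASK

On the soldering stand, swing the forked steel strap shut so that its fork sits fully round the upright pin, then slide the hairpin clip along its trough so that the straight leg goes right through the hole in that pin and the clip snaps home, with its round eye up against the pin. Leave both closed like that, and do not disturb the red bead cup, the hammer or the round tin standing around the stand.

Things in the scene. Friction and masses are not known exactly. Their poses are not given: they have to be found in the camera images.
- stand: The soldering stand, fixed to the bench: a dark steel base plate 10 mm thick carrying a red firebrick, a strap pivot, an upright cross-drilled pin and the clip's trough. Origin on the bench top; the plate spans x -60..+60, y -250..+110 mm in the stand's own axes (z up; x and y turn with its yaw). Pivot at x 0, y +75; upright pin at x 0, y -75 mm.
- pin_hole (a point): Centre of the hole in the upright steel pin, 48.5 mm above the bench; axes as the stand's. The pin is 24 mm in diameter, its top 71 mm above the bench. The hole runs along the stand's y, is 10 mm wide and goes from 44 to 54.5 mm above the bench.
- trough (a point): Point on the floor of the clip's trough, 90 mm from the pin along the stand's -y, in line with the hole; axes as the stand's. The steel floor is 45 mm above the bench and reaches 60 mm to either side along y; two rails 4 mm high have their inner faces at x -29 and x +5 mm; both ends are open. The clip slides in it to +y, over the shut strap, into the pin.
- strap_pivot (a point): The vertical axis about which the strap turns, 45 mm above the bench; a bolt head 22 mm wide sits on it, its top 52 mm above the bench. Axes as the stand's.
- strap (a joint): Angle of the flat steel hold-down strap, rad: 0 shut (at its stop, lying along the stand's -y from pivot to pin, fork round the pin); positive is open, free end swung to the stand's -x; at most 1.1. Stays where left; about 1.5 N at the peg moves it. 30 mm wide, 8 mm thick, top 44 mm above the bench; its forked end, 50 mm wide, reaches 175 mm from the pivot.
- strap_peg (a point): Mid-height of the wooden peg that stands on the strap for moving it, 80 mm from the pivot axis: a cylinder 16 mm in diameter, 34 mm tall, from 44 to 78 mm above the bench. This point is 61 mm above the bench.
- clip_seat (a point): Point of the hairpin clip that coincides with pin_hole when home, on the axis of its straight leg. Round steel wire 7 mm thick, lying flat, 100 g. Its x runs along the straight leg to the tip at x +51.5 mm (the stand's +y), its y to the sprung leg (the stand's -x). Straight leg on y 0.
- clip_eye (a point): Centre of the clip's round eye, half-way up the wire, at x -24, y +12 mm from clip_seat in the clip's axes. The eye is a closed wire ring 31 mm in outer diameter; its rearmost point, the place to push, is at x -39.5, y +12 mm. When home the eye stops against the pin.
- clip_spring (a joint): How far the clip's sprung leg is spread, rad: 0 relaxed, about 0.1 when its nip passes the pin (push about 6 to 12 N), then it snaps round the pin. Wire axis of this leg in clip_seat's axes: bowed out to y 16 at x 0, nips in to y 9 at x 17, flares to y 23 at x 41 mm.
- bead_cup: Bystander: small red cup of copper beads, 60 mm in diameter, 24 mm tall; origin at its underside.
- hammer: Bystander: hammer with wooden handle, 240 mm long, lying on the bench beyond the stand.
- tin: Bystander: flat round dark steel tin, 72 mm in diameter, 24 mm tall; origin at its underside.
There are look-alikes about, which are no part of the job. Of the things that look like the part that bears clip_seat, the middle-sized one is meant.

How it is judged:
On the way, in this order (a step that is already met when the one before it is completed fails the run):
1. the strap is swung shut, its fork round the pin (value of joint strap below 0.05 rad), for 0.2 s.
2. the clip is pushed through the pin and has snapped home over the shut strap (distance between clip_seat and pin_hole below 0.005 m and value of joint clip_spring below 0.06 rad and angle between the x axis of clip_seat and the y axis of pin_hole, either way round below 0.2 rad and value of joint strap below 0.05 rad), for 0.2 s.
At the end, for the whole second after the job is handed in: The strap is shut to within 0.05 rad, the clip's seat point is within 5 mm of the centre of the pin's hole, the straight leg in line with the hole to 0.2 rad, and the sprung leg has closed round the pin again (spread under 0.06 rad) (all of step 2); the robot touches nothing.
It fails at once if the bead cup, the hammer or the tin is moved more than 25 mm (distance of any of bead_cup, hammer, tin from where it was at the start of the episode above 0.025 m).
It also fails if it takes over 48 s, if anything falls off the work surface, if the arm or the gripper's body presses on something with over 40 N, if the wrist force passes 120 N, or if a joint passes its speed limit or range.

## Working session

There is one attempt and no reset: what is moved stays moved. The work goes in short steps, Python scripts to look and compute and a tool call to move; the robot and the scene stay as the last step left them, time stands still between calls to the robot, and variables do not carry over. Pictures are saved under pics/ and viewed, at most 10 in all, crops included, and the job is handed in when it is done.

Besides the shell and the picture viewer there is one more tool, called after ">>>" in YAML: its name, and indented under it one key for each argument. apply_moves: Moves the arm, as the interface text tells. Its arguments: {"type":"object","properties":{"commands":{"type":"array"}},"required":["commands"]}

```bash
mkdir -p pics; cat > h.py <<'E'
from bench import *
import numpy as np, cv2
def cam(s):
    h=s["pixels"].shape[0]; f=h/2/np.tan(np.radians(s["vertical_fov"])/2)
    R=cv2.Rodrigues(np.array(s["rvec"],float))[0]; return f,R,np.array(s["tvec"],float).ravel()
def ray(s,px,z):
    f,R,t=cam(s); d=R.T@np.array([(px[0]-s["cx"])/f,(px[1]-s["cy"])/f,1]); c=-R.T@t
    return c+d*(z-c[2])/d[2]
def proj(s,p):
    f,R,t=cam(s); q=R@np.array(p)+t; return np.array([f*q[0]/q[2]+s["cx"],f*q[1]/q[2]+s["cy"]])
def save(s,n,box=None,k=1):
    im=s["pixels"][:,:,::-1]
    if box: im=im[box[1]:box[3],box[0]:box[2]]
    cv2.imwrite("pics/"+n,cv2.resize(im,None,fx=k,fy=k,interpolation=cv2.INTER_CUBIC))
E
python3 - <<'E'
from h import *
S={n:snapshot(n) for n in("top","scene")}
zs=dict(stand=0,pin_hole=.0485,trough=.045,strap_pivot=.045,strap_peg=.061,clip_seat=.0485,clip_eye=.0485,bead_cup=0,hammer=0.01,tin=0)
for n,s in S.items():
    save(s,n+"0.png",k=1.5)
    for q,z in zs.items():
        for d in place_of(n,q)[:4]: print(n,q,round(d["score"],2),np.round(d["pixel"],1),ray(s,d["pixel"],z).round(4))
E
```

```text
top stand 0.71 [219.7 221.5] [0.4861 0.064  0.    ]
top stand 0.59 [228.3 196.1] [0.5471 0.0434 0.    ]
top pin_hole 0.7 [259.6 193.1] [ 0.5489 -0.033   0.0485]
top trough 0.62 [259.3 192.8] [ 0.5499 -0.0322  0.045 ]
top trough 0.57 [296.2 188.6] [ 0.5589 -0.1174  0.045 ]
top trough 0.57 [195.1 198.3] [0.5384 0.1167 0.045 ]
top trough 0.42 [311.7 139.7] [ 0.6732 -0.1551  0.045 ]
top strap_pivot 0.83 [193.9 197.8] [0.5396 0.1195 0.045 ]
top strap_peg 0.61 [218.3 220.1] [0.4869 0.0609 0.061 ]
top clip_seat 0.62 [344.9 283. ] [ 0.3448 -0.2227  0.0485]
top clip_seat 0.57 [295.  183.5] [ 0.5704 -0.1146  0.0485]
top clip_seat 0.54 [360.6 170.1] [ 0.6    -0.2654  0.0485]
top clip_eye 0.86 [349.3 271.1] [ 0.3711 -0.2333  0.0485]
top clip_eye 0.63 [309.9 193.7] [ 0.5465 -0.1483  0.0485]
top clip_eye 0.57 [362.7 165.4] [ 0.6108 -0.2705  0.0485]
top bead_cup 0.85 [298.9 239.2] [ 0.443  -0.1245  0.    ]
top hammer 0.9 [225.7 151.2] [0.655  0.0489 0.01  ]
top tin 0.79 [313.8 137.8] [ 0.6874 -0.1645  0.    ]
scene stand 0.61 [266.  194.2] [0.5435 0.0353 0.    ]
scene pin_hole 0.87 [255.3 203.9] [ 0.5563 -0.0431  0.0485]
scene trough 0.74 [238.6 231.1] [ 0.5586 -0.1193  0.045 ]
scene strap_pivot 0.69 [282.8 157.6] [0.5451 0.1194 0.045 ]
scene strap_pivot 0.39 [317.8 207.9] [0.6736 0.007  0.045 ]
scene strap_pivot 0.26 [229.6 236.6] [ 0.5497 -0.139   0.045 ]
scene clip_seat 0.89 [238.6 229. ] [ 0.5576 -0.1171  0.0485]
scene clip_seat 0.69 [113.4 243.8] [ 0.3642 -0.2551  0.0485]
scene clip_seat 0.55 [220.9 314.9] [ 0.6183 -0.289   0.0485]
scene clip_eye 0.91 [125.4 252.8] [ 0.3981 -0.2614  0.0485]
scene clip_eye 0.58 [223.6 328.1] [ 0.6336 -0.3067  0.0485]
scene clip_eye 0.53 [229.8 234.3] [ 0.5488 -0.1363  0.0485]
scene bead_cup 0.89 [188.5 228.7] [ 0.4426 -0.129   0.    ]
scene tin 0.81 [288.4 287.1] [ 0.6854 -0.1631  0.    ]
scene tin 0.36 [185.8 228.7] [ 0.4376 -0.1315  0.    ]
```

View pics/top0.png

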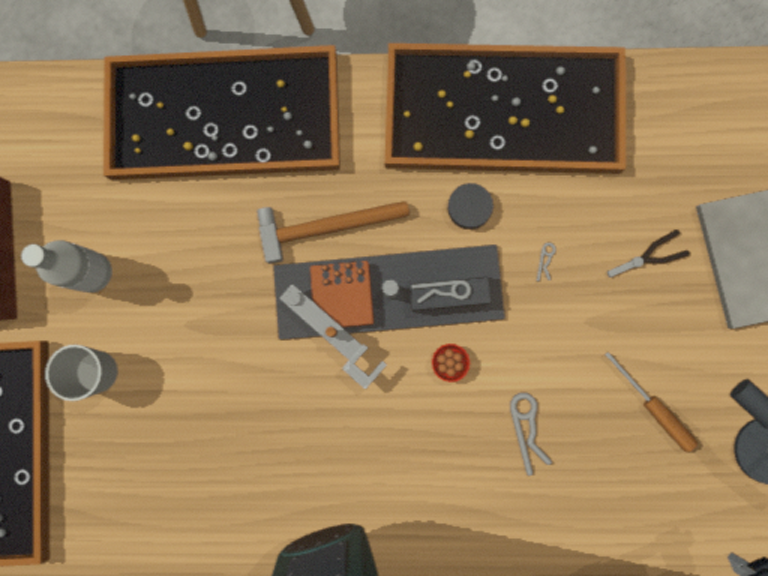

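View pics/scene0.png

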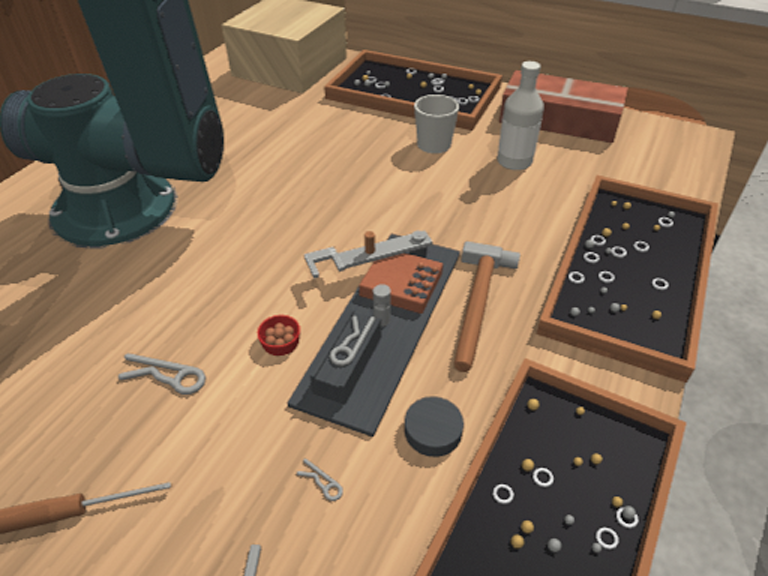

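Candidates for the clip (top camera, native px): large one on bench (349,283), small one on bench (364,174), one in the trough (296,194). By description the middle-sized one is in the trough. I'll check that in a crop, and fit the stand's pose.

```bash
python3 - <<'E'
from h import *
s=snapshot("top"); save(s,"crop1.png",(175,155,345,265),4.5)
o=get_obs(); print(o["time"],o["tool_pos"],o["ee_rot"],o["width"],[k for k in o])
import bench; print([(k,getattr(bench,k)) for k in dir(bench) if 'grip' in k])
for d in masks_of("top","clip_seat")[:4]:
    m=d["mask"]; print(round(d["score"],2),np.round(d["extent"]),m.sum())
for d in masks_of("top","stand")[:2]:
    m=d["mask"].astype(np.uint8); r=cv2.minAreaRect(cv2.findNonZero(m)); print(r,m.sum())
# plate corners seen in picture (1.5x) at z=.01
for c in [(275,265),(497,246),(505,320),(280,340)]: print(ray(s,(c[0]/1.5,c[1]/1.5),.01).round(4))
E
```

```text
1.15 [ 0.21102075 -0.50792885  0.20551577] [3.14150109e+00 4.36173851e-05 3.93769429e-01] 0.0941997880729595 ['time', 'joint_positions', 'qvel', 'joint_torque', 'tool_pos', 'ee_rot', 'wrist_force', 'wrist_torque', 'finger_force', 'width']
[('grip_point_offset', 0.0188)]
0.91 [342. 260. 365. 316.] 495
0.63 [356. 166. 368. 185.] 23
0.62 [273. 184. 316. 198.] 357
0.2 [286. 229. 312. 256.] 513
((260.1148376464844, 212.27899169921875), (86.05491638183594, 150.6426239013672), 84.6607666015625) 7599
[0.594 0.151 0.01 ]
[ 0.621 -0.204  0.01 ]
[ 0.5032 -0.2137  0.01  ]
[0.474  0.1417 0.01  ]
```

View pics/crop1.png

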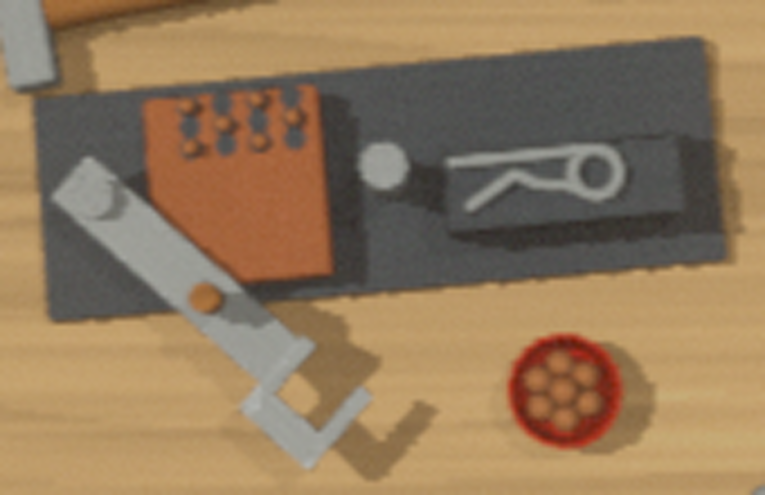

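The crop confirms the choice: the clip in the trough (296,190) is mid-sized, with its straight leg on the stand's +x side. Its eye is at (309,193), the pin at (260,192), the peg at (221,221) and the pivot at (196,199). Next I move towards the strap.

>>> apply_moves:
  commands:
    - [0, 0, 0.08, 0.02, 0.045, 0.01, 60]
    - [0, 0, 0.16, 0.045, 0.09, 0.02, 40]
    - [0, 0, 0.24, 0.07, 0.13, 0.03, 40]
    - [0, 0, 0.32, 0.095, 0.175, 0.04, 40]
    - [0, 0, 0.4, 0.12, 0.22, 0.045, 40]

```text
time: 1.75
tool_pos: [0.3294, -0.2909, 0.2511]
ee_rot: [3.139, -0.0, 0.796]
wrist_force: [1.2, 0.2, -0.2]
width: 0.0575
finger_force: 0.0
```

>>> apply_moves:
  commands:
    - [0, 0, 0.03, 0.02, 0.045, 0, 40]
    - [0, 0, 0.03, 0.045, 0.09, 0, 40]
    - [0, 0, 0.03, 0.07, 0.13, 0, 40]
    - [0, 0, 0.03, 0.095, 0.175, 0, 40]
    - [0, 0, 0.03, 0.12, 0.22, 0, 40]

```text
time: 2.25
tool_pos: [0.4478, -0.073, 0.2503]
ee_rot: [3.14, -0.0, 0.824]
wrist_force: [0.4, 0.6, 0.9]
width: 0.0378
finger_force: 0.0
```

```bash
python3 - <<'E'
from h import *
s=snapshot("wrist"); save(s,"w1.png",k=1.5)
o=get_obs(); print(o["time"],o["tool_pos"],o["ee_rot"],o["width"])
zs=dict(pin_hole=.0485,trough=.045,strap_pivot=.045,strap_peg=.061,clip_seat=.0485,clip_eye=.0485)
for q,z in zs.items():
    for d in place_of("wrist",q)[:3]: print(q,round(d["score"],2),np.round(d["pixel"],1),ray(s,d["pixel"],z).round(4))
E
```

```text
2.3 [ 0.4504602  -0.06589763  0.24991523] [-3.13968902 -0.00675332  0.83335379] 0.03763903904274592
pin_hole 0.85 [296.6  89.9] [ 0.5477 -0.0317  0.0485]
trough 0.76 [353.2 146.4] [ 0.5562 -0.1318  0.045 ]
strap_peg 0.97 [204.4  70.3] [0.4833 0.0559 0.061 ]
clip_seat 0.97 [346.1 138.8] [ 0.5551 -0.1173  0.0485]
clip_seat 0.76 [430.6 193.3] [ 0.5922 -0.248   0.0485]
clip_seat 0.64 [297.5  89.4] [ 0.5489 -0.032   0.0485]
clip_eye 0.95 [295.1 276.4] [ 0.3818 -0.2198  0.0485]
clip_eye 0.94 [354.1 157.7] [ 0.5477 -0.1428  0.0485]
clip_eye 0.64 [442.9 197.6] [ 0.6007 -0.264   0.0485]
```

View pics/w1.png

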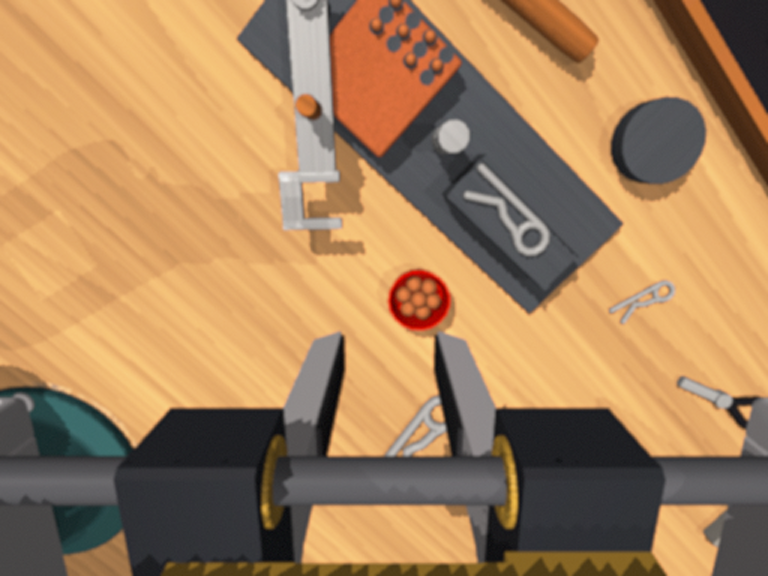

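The view agrees with the plan: the peg is at (204,70), the pin at (297,90) and the clip seat at (346,139) in native px. Next I straddle the peg.

>>> apply_moves:
  commands:
    - [0, 0, 0.03, 0.012, 0.045, 0, 40]
    - [0, 0, 0.03, 0.024, 0.09, -0.01, 40]
    - [0, 0, 0.03, 0.033, 0.125, -0.04, 40]
    - [0, 0, 0.03, 0.033, 0.125, -0.08, 40]
    - [0, 0, 0.03, 0.033, 0.125, -0.11, 40]

```text
time: 3.1
tool_pos: [0.4796, 0.0494, 0.138]
ee_rot: [-3.141, 0.001, 0.853]
wrist_force: [-0.3, 0.0, 0.1]
width: 0.0375
finger_force: 0.0
```

```bash
python3 - <<'E'
from h import *
s=snapshot("wrist"); save(s,"w2.png",k=1)
o=get_obs(); print(o["time"],o["tool_pos"],o["ee_rot"],o["width"])
for n in ("wrist","scene"):
  s=snapshot(n)
  for d in place_of(n,"strap_peg")[:2]: print(round(d["score"],2),np.round(d["pixel"],1),ray(s,d["pixel"],.061).round(4))
E
```

```text
3.15 [0.47610437 0.04893828 0.13235916] [-3.13295247  0.00787647  0.85185099] 0.03780879851667036
0.92 [260.2 189.7] [0.4829 0.0559 0.061 ]
0.9 [244.6 161.5] [0.4815 0.0516 0.061 ]
```

View pics/w2.png

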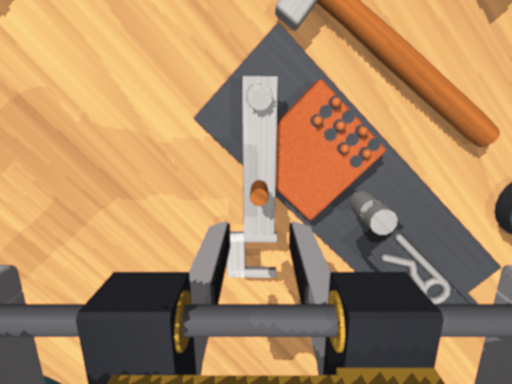

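>>> apply_moves:
  commands:
    - [0, 0, 0, 0, -0.001, -0.045, 40]
    - [0, 0, 0, 0, -0.001, -0.09, 40]
    - [0, 0, 0, 0, -0.001, -0.09, 20]
    - [0, 0, 0, 0, -0.001, -0.09, 20]
    - [0, 0, 0, 0, -0.001, -0.09, 20]

```text
time: 3.85
tool_pos: [0.4825, 0.049, 0.0537]
ee_rot: [3.138, -0.004, 0.853]
wrist_force: [-0.3, 0.6, -0.9]
width: 0.0196
finger_force: 0.7
```

>>> apply_moves:
  commands:
    - [0, 0, 0.13, 0.008, -0.007, 0, 20]
    - [0, 0, 0.265, 0.017, -0.012, 0, 20]
    - [0, 0, 0.4, 0.027, -0.016, 0, 20]
    - [0, 0, 0.53, 0.037, -0.019, 0, 20]
    - [0, 0, 0.66, 0.048, -0.02, 0, 20]

```text
time: 4.35
tool_pos: [0.5298, 0.029, 0.0535]
ee_rot: [3.138, -0.0, 1.519]
wrist_force: [-2.5, -0.5, 1.7]
width: 0.0189
finger_force: 1.4
```

>>> apply_moves:
  commands:
    - [0, 0, 0.07, 0.006, 0, 0, 20]
    - [0, 0, 0.14, 0.011, 0.0005, 0, 20]
    - [0, 0, 0.14, 0.014, 0.001, 0, 20]
    - [0, 0, 0.14, 0.017, 0.001, 0, 20]
    - [0, 0, 0.14, 0.017, 0.001, 0, 20]

```text
time: 4.85
tool_pos: [0.5454, 0.03, 0.0519]
ee_rot: [3.141, 0.0, 1.653]
wrist_force: [-3.8, -1.2, 3.1]
width: 0.019
finger_force: 2.0
```

```bash
python3 - <<'E'
from h import *
o=get_obs(); print(o["time"],o["tool_pos"],o["ee_rot"],o["width"],o["wrist_force"])
for n in ("scene","top"):
  s=snapshot(n)
  if n=="scene": save(s,"s2.png",(190,130,350,280),4)
  for d in place_of(n,"strap_peg")[:2]: print(round(d["score"],2),np.round(d["pixel"],1),ray(s,d["pixel"],.061).round(4))
E
```

```text
4.85 [0.54542405 0.02998632 0.05185871] [3.14102610e+00 3.74294084e-04 1.65262477e+00] 0.01903591667555253 [-3.82156058 -1.20291879  3.11647371]
0.8 [266.6 175.6] [0.5456 0.0318 0.061 ]
```

View pics/s2.png

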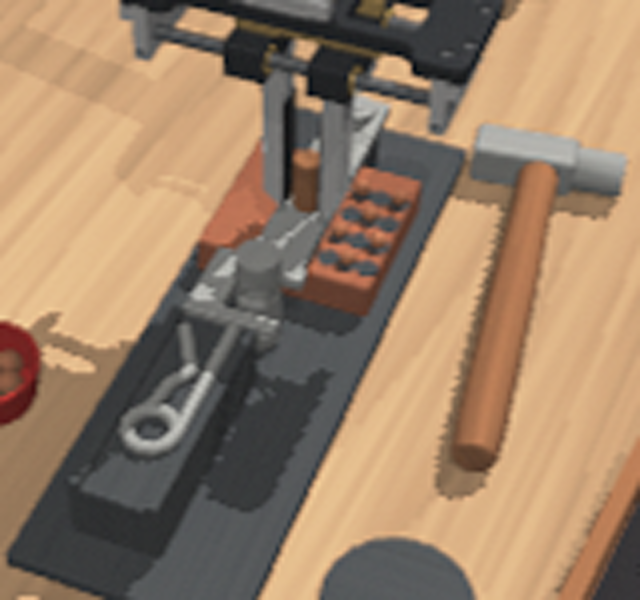

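The strap is over the stand and the fork is near the pin at about (255,205). I push a little further to check that it is at its stop.

>>> apply_moves:
  commands:
    - [0, 0, 0, 0.002, 0, 0, 20]
    - [0, 0, 0, 0.004, 0, 0, 20]
    - [0, 0, 0, 0.006, 0, 0, 20]
    - [0, 0, 0, 0.006, 0, 0, 20]
    - [0, 0, 0, 0.006, 0, 0, 20]

```text
time: 5.55
tool_pos: [0.5455, 0.0302, 0.0502]
ee_rot: [-3.129, -0.001, 1.654]
wrist_force: [-18.0, 0.2, 12.7]
width: 0.019
finger_force: 8.9
```

The strap is at its stop: the tool stalled while the force rose to 18 N. I release, lift, and go behind the clip.

>>> apply_moves:
  commands:
    - [0, 0, 0, -0.007, 0, 0, 40]
    - [0, 0, 0, -0.007, 0, 0, 40]
    - [0, 0, 0, -0.007, 0, 0, 40]
    - [0, 0, 0, -0.007, 0, 0.045, 40]
    - [0, 0, 0, -0.006, 0, 0.09, 40]

```text
time: 6.05
tool_pos: [0.5445, 0.0302, 0.139]
ee_rot: [-3.138, -0.001, 1.654]
wrist_force: [1.4, -0.6, 0.6]
width: 0.0376
finger_force: 0.0
```

>>> apply_moves:
  commands:
    - [0, 0, 0, 0.001, -0.045, 0.02, 0]
    - [0, 0, 0, 0.003, -0.09, 0.02, 0]
    - [0, 0, 0, 0.005, -0.135, 0.02, 0]
    - [0, 0, 0, 0.007, -0.18, 0.02, 0]
    - [0, 0, 0, 0.009, -0.22, 0.0, 0]

```text
time: 6.55
tool_pos: [0.5569, -0.1932, 0.1433]
ee_rot: [3.133, 0.004, 1.653]
wrist_force: [1.2, 0.3, 1.0]
width: 0.0019
finger_force: 0.0
```

>>> apply_moves:
  commands:
    - [0, 0, 0, 0, 0, 0, 0]
    - [0, 0, 0, 0, 0, 0, 0]
    - [0, 0, 0, 0, 0, 0, 0]
    - [0, 0, 0, 0, 0, 0, 0]
    - [0, 0, 0, 0, 0, 0, 0]

```text
time: 7.05
tool_pos: [0.5548, -0.1888, 0.1408]
ee_rot: [3.14, 0.001, 1.656]
wrist_force: [-0.3, -0.4, 0.1]
width: 0.0002
finger_force: 0.0
```

```bash
python3 - <<'E'
from h import *
s=snapshot("wrist"); save(s,"w3.png",k=1.5)
o=get_obs(); print(o["time"],o["tool_pos"],o["ee_rot"],o["width"],o["wrist_force"])
for q,z in dict(pin_hole=.0485,trough=.045,strap_pivot=.045,strap_peg=.061,clip_seat=.0485,clip_eye=.0485).items():
    for d in place_of("wrist",q)[:2]: print(q,round(d["score"],2),np.round(d["pixel"],1),ray(s,d["pixel"],z).round(4))
E
```

```text
7.1 [ 0.55464945 -0.18886488  0.14071241] [3.14028707e+00 5.35290623e-04 1.65554355e+00] 0.000297410246996763 [ 0.18831479 -0.11677591 -0.05991588]
pin_hole 0.88 [265.1   8.2] [ 0.5466 -0.0351  0.0485]
strap_peg 0.27 [256.4 141.8] [ 0.5483 -0.1393  0.061 ]
clip_seat 0.72 [ 53.  203.9] [ 0.3626 -0.2145  0.0485]
clip_seat 0.61 [292.8 255.6] [ 0.5933 -0.2489  0.0485]
clip_eye 0.83 [255.1 142.1] [ 0.5471 -0.141   0.0485]
clip_eye 0.57 [ 89.5 215.8] [ 0.396  -0.2236  0.0485]
```

View pics/w3.png

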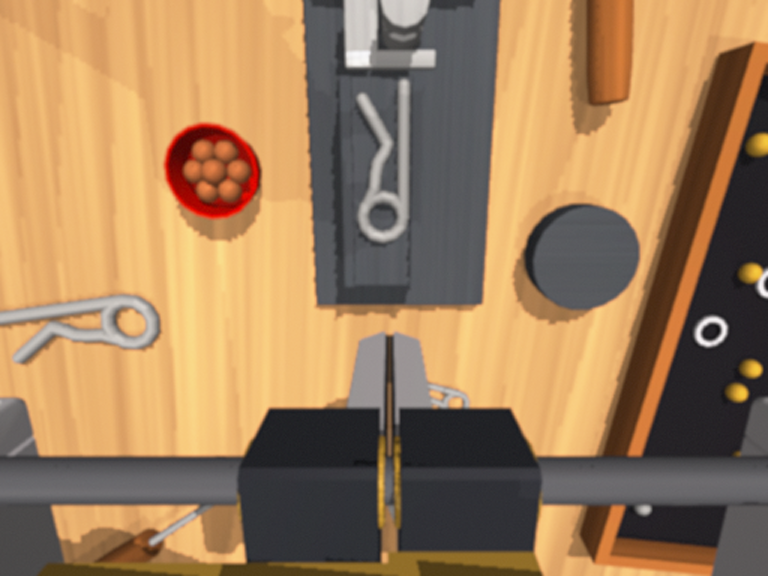

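The fork is round the pin (268,35), and the clip lies straight in the trough with its eye at (255,143). I lower behind it.

>>> apply_moves:
  commands:
    - [0, 0, -0.005, -0.006, 0.012, -0.03, 0]
    - [0, 0, -0.005, -0.006, 0.012, -0.06, 0]
    - [0, 0, -0.005, -0.006, 0.012, -0.08, 0]
    - [0, 0, -0.005, -0.006, 0.012, -0.092, 0]
    - [0, 0, -0.005, -0.006, 0.012, -0.092, 0]

```text
time: 7.9
tool_pos: [0.5477, -0.1778, 0.047]
ee_rot: [-3.14, -0.001, 1.649]
wrist_force: [0.6, 0.9, -0.3]
width: 0.0008
finger_force: 0.0
```

>>> apply_moves:
  commands:
    - [0, 0, 0, 0, 0, 0, 0]
    - [0, 0, 0, 0, 0, 0, 0]
    - [0, 0, 0, 0, 0, 0, 0]
    - [0, 0, 0, 0, 0, 0, 0]
    - [0, 0, 0, 0, 0, 0, 0]

```text
time: 8.4
tool_pos: [0.5483, -0.178, 0.0483]
ee_rot: [3.141, 0.0, 1.649]
wrist_force: [1.1, 0.1, -0.0]
width: 0.0007
finger_force: 0.0
```

>>> apply_moves:
  commands:
    - [0, 0, 0, -0.0006, 0.007, -0.001, 0]
    - [0, 0, 0, -0.0011, 0.014, -0.001, 0]
    - [0, 0, 0, -0.0017, 0.021, -0.001, 0]
    - [0, 0, 0, -0.0022, 0.028, -0.001, 0]
    - [0, 0, 0, -0.0028, 0.035, -0.001, 0]

```text
time: 8.9
tool_pos: [0.5452, -0.1421, 0.0469]
ee_rot: [-3.142, -0.0, 1.649]
wrist_force: [-0.4, -1.1, -0.4]
width: 0.0004
finger_force: 0.2
```

```bash
python3 - <<'E'
from h import *
s=snapshot("wrist"); save(s,"w4.png",(170,0,350,240),2.5)
o=get_obs(); print(o["time"],o["tool_pos"],o["ee_rot"],o["wrist_force"])
E
```

```text
8.95 [ 0.54512555 -0.14092191  0.04689548] [-3.14142516e+00 -1.25589616e-03  1.64992556e+00] [0.50813474 0.66708815 0.72742523]
```

View pics/w4.png

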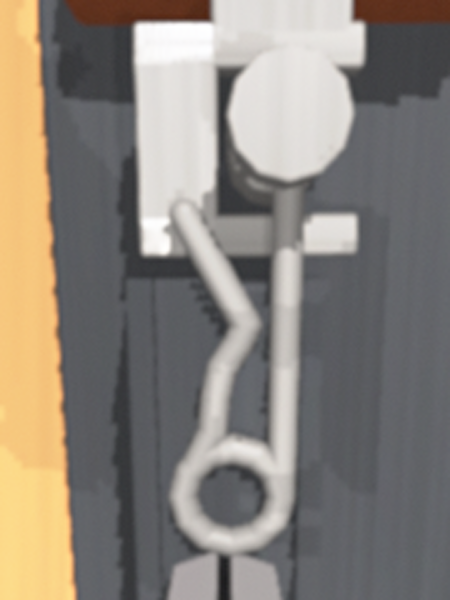

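The leg's tip is at the pin's hole and the clip is straight (crop: tip (287,190), pin (290,115)). I keep pushing.

>>> apply_moves:
  commands:
    - [0, 0, 0, -0.0005, 0.006, 0, 0]
    - [0, 0, 0, -0.001, 0.012, 0, 0]
    - [0, 0, 0, -0.0015, 0.019, 0, 0]
    - [0, 0, 0, -0.002, 0.026, 0, 0]
    - [0, 0, 0, -0.0026, 0.033, 0, 0]

```text
time: 9.45
tool_pos: [0.5428, -0.1103, 0.0471]
ee_rot: [3.141, 0.002, 1.649]
wrist_force: [-0.1, -6.1, 0.0]
width: 0.0004
finger_force: 3.2
```

>>> apply_moves:
  commands:
    - [0, 0, 0, -0.0004, 0.005, 0, 0]
    - [0, 0, 0, -0.0008, 0.01, 0, 0]
    - [0, 0, 0, -0.0012, 0.015, 0, 0]
    - [0, 0, 0, -0.0016, 0.02, 0, 0]
    - [0, 0, 0, -0.0019, 0.024, 0, 0]

```text
time: 9.95
tool_pos: [0.5408, -0.085, 0.047]
ee_rot: [3.141, -0.001, 1.649]
wrist_force: [0.0, -0.8, -0.2]
width: 0.0004
finger_force: 0.4
```

>>> apply_moves:
  commands:
    - [0, 0, 0, -0.0002, 0.002, 0, 0]
    - [0, 0, 0, -0.0003, 0.004, 0, 0]
    - [0, 0, 0, -0.0005, 0.006, 0, 0]
    - [0, 0, 0, -0.0006, 0.008, 0, 0]
    - [0, 0, 0, -0.0006, 0.008, 0, 0]

```text
time: 10.45
tool_pos: [0.5406, -0.0818, 0.0473]
ee_rot: [3.141, 0.008, 1.648]
wrist_force: [1.0, -10.0, -1.1]
width: 0.0005
finger_force: 5.2
```

The clip is against its stop: the tool held at y -0.082, as predicted. I back off, lift and look.

>>> apply_moves:
  commands:
    - [0, 0, 0, 0.001, -0.015, 0, 0]
    - [0, 0, 0, 0.003, -0.035, 0, 0]
    - [0, 0, 0, 0.004, -0.05, 0.03, 0]
    - [0, 0, 0, 0.005, -0.07, 0.07, 0]
    - [0, 0, 0, 0.005, -0.07, 0.1, 0]

```text
time: 10.95
tool_pos: [0.5456, -0.1496, 0.1488]
ee_rot: [3.14, -0.001, 1.647]
wrist_force: [-0.1, 0.1, -0.4]
width: 0.0005
finger_force: 0.0
```

>>> apply_moves:
  commands:
    - [0, 0, 0, 0, 0, 0.02, 0]
    - [0, 0, 0, 0, 0, 0.02, 0]
    - [0, 0, 0, 0, 0, 0.02, 0]
    - [0, 0, 0, 0, 0, 0.02, 0]
    - [0, 0, 0, 0, 0, 0.02, 0]

```text
time: 11.45
tool_pos: [0.5443, -0.1473, 0.1648]
ee_rot: [-3.138, -0.002, 1.649]
wrist_force: [-0.1, 0.3, 0.7]
width: 0.0001
finger_force: 0.0
```

```bash
python3 - <<'E'
from h import *
s=snapshot("wrist"); save(s,"w5.png",(170,0,350,240),2.5)
o=get_obs(); print(o["time"],o["tool_pos"],o["wrist_force"])
for q,z in dict(pin_hole=.0485,strap_peg=.061,clip_seat=.0485,clip_eye=.0485).items():
    for d in place_of("wrist",q)[:1]: print(q,round(d["score"],2),np.round(d["pixel"],1),ray(s,d["pixel"],z).round(4))
E
```

```text
11.5 [ 0.54444372 -0.14736442  0.16506213] [-0.49025281 -0.01549401  0.4239791 ]
pin_hole 0.84 [273.5  70.9] [ 0.5483 -0.0365  0.0485]
clip_seat 0.98 [ 80.2 231.8] [ 0.3597 -0.2098  0.0485]
clip_eye 0.94 [110.2 240.7] [ 0.3907 -0.2176  0.0485]
```

View pics/w5.png

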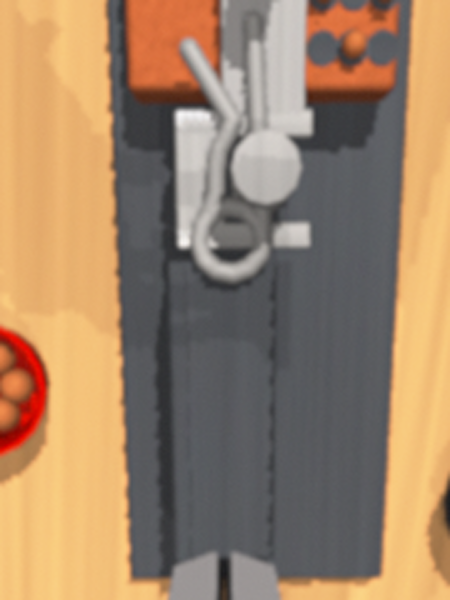

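The leg is through the pin at crop (255,60), the nip has closed behind it at (235,120) and the eye is against it at (232,245). The fork is round the pin, the bystanders are untouched and the arm is clear.

```bash
python3 -c "
from bench import *
print(close_job())"
```

```text
the job is handed in; nothing more can be done
None
```

The strap is shut with its fork round the pin and the clip is snapped home with its eye against the pin. The bystanders were not touched, and the job was handed in at about 11.5 s; no verdict came back.

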